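# Hang the vial rack over the bath

## Task

Lift the shaker's hold-down bar by its side stub as far as it goes, and slide the vial rack out by its pull tab along the platform until it stands clear in front of the bar; let go of it there. Then take it by its black top grip, bring its trolley plate into the open end of the hanging rail over the bath, slide it along to the end stop and leave it hanging there. Keep the rack upright throughout and leave the glassware and everything else standing about undisturbed.

Things in the scene. Friction and masses are not known exactly. Their poses are not given: they have to be found in the camera images.
- rack: Vial rack on a hanger, 0.3 to 0.55 kg. Origin: centre of its underside; z up, x along its length, front = -x. White block 140 (x) x 80 (y) x 30 (z) mm with six fixed capped vials up to z = 48, pull tab at the front end, neck, trolley plate and top grip over its centre. It starts on the shaker platform at the home place, axes along the shaker's, and slides freely.
- rack_tab (a point): Middle of the rack's white upright pull tab, 85 mm in front (-x) of the rack's centre, 45 mm above its underside. The tab is 12 mm thick (y), 30 mm long (x -100 to -70, in front of the block) and reaches from 10 to 60 mm above the underside. Pinch it across y.
- rack_grip (a point): Grasping place on the rack's black top grip, 102 mm above the rack's underside, over its centre. The grip is 30 (x) x 16 (y) mm, from 70 to 120 mm above the underside. Pinch it across y.
- rack_head (a point): Centre of the underside of the rack's aluminium trolley plate, 64 mm above the rack's underside; axes as the rack. The plate is 50 (x) x 44 (y) x 6 (z) mm; below it a neck, 24 (x) x 14 (y) mm, leads down to the block; the top grip stands on it.
- shaker: Slim fixed shaker; flat steel platform, top 50 mm above the table, x -180 to +115 mm, 130 mm wide. Origin on the table below the rack's home place; x points to its back, the rack slides out to the front, -x. Guides 12 mm high at y = +-44 mm from x = -70 to 85 mm and a back stop at x = 73 mm enclose the home place; the front part, the apron, is bare.
- bail (a joint): Angle of the U-shaped hold-down bar (12 mm round steel), rad: 0 = down across the rack between tab and top grip; 0.95 = upper stop, above the home rack's top grip, in the way of a gripper there. Stiff: it stays where it is left; lifting takes about 3.5 N at the stub. The top grip passes below it from 0.75 rad up.
- bail_stub (a point): Middle of the bar's stub handle, a 12 mm round bar along the shaker's y that sticks out beyond the platform's -y side (free from y = -65 to -135 mm in the shaker frame), 86.5 mm above the table when down, free all round.
- bail_hinge (a point): Middle of the bar's hinge axis, along the shaker's y: 95 mm behind the shaker's origin, 86.5 mm above the table. Crossbar and stub lie 140 mm from the axis, level in front of it when down, and rise backwards (+x) on their arc.
- rail_mouth (a point): Middle of the rail's open end, at the height of its ledges' tops, 200 mm above the table; x points into the rail, z up. Aluminium channel 165 mm long: two 4 mm ledges, slot of 24 mm between for the neck; walls 52 mm apart, flaring over 27 mm before the mouth; free height 16 mm up to two 3 mm lips, 32 mm apart. Nothing of it stands higher than 219 mm.
- rail_home (a point): Where the centre of the trolley plate's underside lies when the plate rests on the ledges against the end stop: 140 mm inside the mouth. Axes as rail_mouth. Below the rail is a steel bath, 90 mm high, 190 mm wide, from 10 to 280 mm past the mouth; the rail's posts stand 85 to 95 mm either side of its middle and end at its height.
- beaker: Bystander, to be left alone: clear glass beaker, 64 mm across, 85 mm tall; origin at the centre of its underside.
- jar: Bystander, to be left alone: white screw-top jar, 56 mm across, 65 mm tall; origin at the centre of its underside.
- spatula: Bystander, to be left alone: spatula with a wide flat blade and wooden handle, 170 mm long, lying; origin at the centre of its underside, x along its length.
- dish: Bystander, to be left alone: closed glass dish, 90 mm across, 16 mm tall; origin at the centre of its underside.
- wash_bottle: Bystander, to be left alone: white plastic bottle, 66 mm across, 170 mm tall; origin at the centre of its underside.
- amber_bottle: Bystander, to be left alone: brown glass bottle, 66 mm across, 130 mm tall; origin at the centre of its underside.
- flask: Bystander, to be left alone: conical glass flask, 84 mm across at its foot, 120 mm tall; origin at the centre of its underside.

How it is judged (in metres and radians):
On the way, in this order (a step that is already met when the one before it is completed fails the run):
1. the hold-down bar is lifted (at least 0.8 rad) while the rack is still at its place (moved less than 25 mm) (value of joint bail above 0.8 rad and distance of rack from where it was at the start of the episode below 0.025 m), for 0.1 s.
2. the rack stands clear of the bar (slid forward by at least 60 mm from home), on the platform or lower, at rest and let go (x of rack in the frame of shaker below -0.06 m and z of rack in the frame of shaker below 0.06 m and angle between rack's own z axis and vertical below 0.1 rad and linear speed of rack below 0.02 m/s and contact force between the fingers and rack below 0.2 N), for 0.2 s.
3. the trolley plate is in the rail, in its first part behind the open end (10 to 90 mm deep) (y of rack_head in the frame of rail_mouth between -0.006 and 0.006 m and z of rack_head in the frame of rail_mouth between -0.003 and 0.012 m and angle between the x axis of rack and the x axis of rail_mouth, either way round below 0.22 rad and x of rack_head in the frame of rail_mouth between 0.01 and 0.09 m), for 0.05 s.
At the end, for the whole second after the job is handed in: The rack hangs in the rail by its trolley plate: plate on the ledges (within 4 mm), within 8 mm of the end stop, within 6 mm of the rail's middle and 0.22 rad of its direction, upright within 0.12 rad, at rest and let go. Where the hold-down bar ends does not matter (y of rack_head in the frame of rail_mouth between -0.006 and 0.006 m and z of rack_head in the frame of rail_mouth between -0.003 and 0.004 m and angle between the x axis of rack and the x axis of rail_mouth, either way round below 0.22 rad and x of rack_head in the frame of rail_home between -0.008 and 0.006 m and angle between rack's own z axis and vertical below 0.12 rad and linear speed of rack below 0.02 m/s and contact force between the fingers and rack below 0.1 N); the robot touches nothing.
It fails at once if the rack is tipped by more than 0.5 rad (angle between rack's own z axis and vertical above 0.5 rad).
It fails at once if a bystander is moved by more than 30 mm (distance of any of beaker, jar, spatula, dish, wash_bottle, amber_bottle, flask from where it was at the start of the episode above 0.03 m).
It also fails if it takes over 66 s, if anything falls off the work surface, if the arm or the gripper's body presses on something with over 40 N, if the wrist force passes 120 N, or if a joint passes its speed limit or range.

## Robot

A 6-joint arm with a two-finger parallel gripper is mounted at the origin on the work surface. World frame = base frame: x ahead of the robot, y to its left, z up, the work surface at z = 0. Lengths are in mm, angles in rad, forces in N, time in s.
With the tool pointing down it reaches from about 250 to 775 mm from the base axis. Payload 4 kg.
Tool frame: the origin (TCP) lies at the very end of the fingers, on their centre line; the grasp point (between the pads) lies 19 mm behind it; z points along the fingers, y is the direction in which the jaws open and shut (so a half turn about z gives the same grasp; the last joint's range is limited). The gripper opens to 85 mm and grips with 20 to 120 N. Pads are 22 mm wide; open, the fingers measure 114 mm over their backs; the gripper's body (76 mm by 85 mm) begins 54 mm behind the grasp point. The pads swing forward as they close: fully open they stand 13 mm farther back than shut.
Start: joints at [1.114, 0.087, 1.371, -0, 1.684, -0.103], TCP at [190.565, 515.948, 231.341] pointing down, gripper open.
Joint ranges: [-3.1, 3.1], [-0.76, 2.03], [0.27, 2.55], [-1.08, 4.22], [0.17, 2.65], [-2.57, 2.57]. Speed limits (rad/s): [2.79, 2.79, 3.14, 3.14, 3.14, 3.14].

## Interface

Orientations are given as a rotation vector (axis times angle).
In Python, from bench import manip gives the robot as it stands. The module is installed in compiled form; this text tells all that it offers.
- The arm moves only by the tool send_rows, never from a script. Its argument "increments" is a list of rows, each an object with "delta_pos": the shift along the tool's x, y, z each as a share of 5 cm, from -1 to 1, a list of three; "angular": the turn, a rotation vector about the tool's x, y, z each as a share of 45 degrees, from -1 to 1, a list of three; "grip": the gripper's target within -1 to 1 (fully open at 1, half-way at 0, shut at -1). In form: [{"delta_pos": [dx, dy, dz], "angular": [wx, wy, wz], "grip": grip}, ...]. A call has exactly 5 rows; each row shifts and turns the pose as measured when the row begins, along the tool's axes as they then stand; what a row does not reach is not made up. A row lasts 1/12 s, in which the tool goes at most 41.7 mm and 7.16 degrees, less where a joint would pass 70% of its speed; a pose out of reach is approached as far as the arm can. A call with a number of a shift or a turn outside -1 to 1 is refused whole. A call with a gripper value outside its range is refused whole. The fingers move at their own pace and stop on an object; "squeeze" is the grip in N (left out, the last holds). Time passes only in rows, so rows that do not move let the fingers close, or fill a call up. It gives the time, the measured TCP pose, the force and the opening at its end, in the units of the state.
- manip.get_state(): the state, without advancing time (a new reading comes with each control period).
- manip.read_camera(name): name is "side" or "top" or "wrist"; returns the picture (480x640x3 uint8, red, green, blue); there is no depth.
- manip.calibration(name): a dict with "intrinsics" (3x3 intrinsics, pixels), "k1" (the pictures are not rectified: a ray, as slopes to the right and down, at radius r is drawn at 1 + k1 r^2 times it, then the intrinsics apply), "cam_to_world" (4x4, takes a point from camera to world coordinates). Camera axes: x right, y down, z forward; pixel columns grow to the right and rows downward; lengths in mm; the calibration is good to about 2 mm. A picture is of the moment at which its call begins: read the wrist's pose just before it. calibration takes no time and is no camera call; for the wrist camera it gives the pose at the moment of the call.
- manip.hand_in(): hands the job in, once; it reports no verdict.
The state is a dict: "time_s": time; "q": joint angles; "joint_vel": joint speeds; "joint_efforts": joint torques, N m; "tool_pos": TCP position; "tcp_rot": TCP orientation; "wrist_force": force on the tool from outside, world axes, zero at the start; "ft_torque": the same for the moment, N m; "opening": opening from 0.0 (shut) to 1.0 (fully open).
Only numpy, scipy, OpenCV 4.12 (cv2) and the standard library are available. Lean on these libraries where they do the work, as an engineer would, in place of code of your own. Each camera call takes 0.05 s, during which the arm holds its last target. There are 200 camera calls.

## Working session

There is one attempt and no reset: what is moved stays moved. The work goes in short steps, Python scripts to look and compute and a tool call to move; the robot and the scene stay as the last step left them, time stands still between calls to the robot, and variables do not carry over. Pictures are saved under pics/ and viewed, about 8 in all and at most 12, crops included, and the job is handed in when it is done.

Besides the shell and the picture viewer there is one more tool, called after ">>>" as name(argument=value, ...) on one line, values as JSON. send_rows: Moves the arm, as the interface text tells. Shift numbers are shares of 5 cm and turn numbers shares of 45 degrees, none past 1 either way. Its arguments: {"type":"object","properties":{"increments":{"type":"array","items":{"type":"object","properties":{"delta_pos":{"type":"array","items":{"type":"number","minimum":-1,"maximum":1}},"angular":{"type":"array","items":{"type":"number","minimum":-1,"maximum":1}},"grip":{"type":"number"}}}},"squeeze":{"type":"number"}},"required":["increments"]}

```bash
mkdir -p pics; cat > h.py <<'E'
import numpy as np, cv2
from bench import manip
from scipy.spatial.transform import Rotation as R
def snap(cam,name):
    c=manip.calibration(cam); im=manip.read_camera(cam); cv2.imwrite(f'pics/{name}.png',im[:,:,::-1]); np.savez(f'pics/{name}.npz',K=c['intrinsics'],k=c['k1'],T=c['cam_to_world']); return im
def ray(name,u,v):
    d=np.load(f'pics/{name}.npz'); K=d['K']
    p=cv2.undistortPoints(np.array([[[u,v]]],float),K,np.array([float(d['k']),0,0,0]))[0,0]
    # model given is forward distortion x(1+k r^2): same as opencv
    T=d['T']; return T[:3,3],T[:3,:3]@np.array([p[0],p[1],1.])
def atz(name,u,v,z):
    o,w=ray(name,u,v); return o+w*(z-o[2])/w[2]
def proj(name,P):
    d=np.load(f'pics/{name}.npz'); T=np.linalg.inv(d['T']); 
    r,_=cv2.projectPoints(np.array(P,float).reshape(-1,3),cv2.Rodrigues(T[:3,:3])[0],T[:3,3],d['K'],np.array([float(d['k']),0,0,0])); return r[:,0]
def tri(a,b):
    A=[];B=[]
    for n,u,v in (a,b):
        o,w=ray(n,u,v); w=w/np.linalg.norm(w); M=np.eye(3)-np.outer(w,w); A.append(M);B.append(M@o)
    x=np.linalg.lstsq(np.vstack(A),np.hstack(B),rcond=None)[0]; return x
E
python3 - <<'E'
from h import *
print(manip.get_state())
for c in('top','side'):
    snap(c,c+'0'); print(c,np.round(np.load(f'pics/{c}0.npz')['T'],2).tolist())
E
```

```text
{'time_s': 0.0, 'q': array([ 1.11389048e+00,  8.79507807e-02,  1.37231550e+00, -3.00910618e-05,
        1.68359797e+00, -1.03078925e-01]), 'joint_vel': array([ 0.0004598 ,  0.00085341, -0.00064599,  0.00089192, -0.00067947,
       -0.00157677]), 'joint_efforts': array([-1.73831695e-04, -3.51870060e+01, -3.13276470e+01, -1.82548738e-04,
        1.08087435e-02, -2.00310893e-05]), 'tool_pos': array([190.34197541, 515.46014468, 230.11036893]), 'tcp_rot': array([-0.55279477, -3.09196493,  0.00344159]), 'wrist_force': array([-0.24839491, -0.77876764, -0.16022908]), 'ft_torque': array([-0.00678731, -0.02520508,  0.02002263]), 'opening': 1.0005532133891926}
top [[-0.1, -0.97, 0.21, 328.01], [-1.0, 0.09, -0.02, 30.02], [-0.0, -0.21, -0.98, 1238.17], [0.0, 0.0, 0.0, 1.0]]
side [[-0.96, -0.2, 0.19, 287.87], [-0.27, 0.71, -0.64, 967.74], [-0.01, -0.67, -0.74, 1227.0], [0.0, 0.0, 0.0, 1.0]]
```

View pics/top0.png

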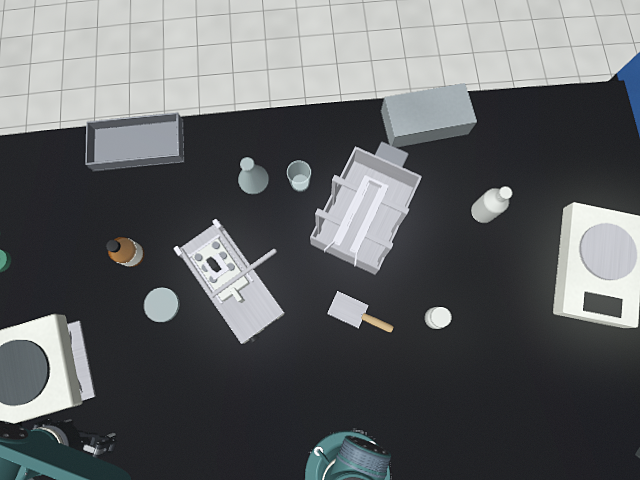

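View pics/side0.png

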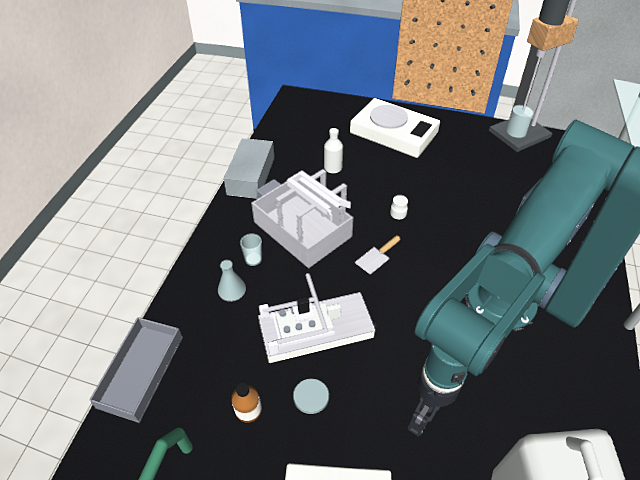

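The top view shows the shaker at about (230,285), with the rack's grip at (214,265) and the stub end at (275,251). The rail is near (358,215), its mouth end towards (335,248). I'll enlarge both views.

```bash
python3 - <<'E'
from h import *
for n,x,y,w,hh in(('top0',165,138,270,200),('side0',225,160,170,127*1)):
    im=cv2.imread(f'pics/{n}.png')[y:y+hh+8,x:x+w]; f=780/w
    im=cv2.resize(im,None,fx=f,fy=f,interpolation=cv2.INTER_CUBIC)
    for u in range((x//20+1)*20,x+w,20):
        cv2.line(im,(int((u-x)*f),0),(int((u-x)*f),5),(0,255,255),1);cv2.putText(im,str(u),(int((u-x)*f)-10,16),0,.4,(0,255,255))
    for v in range((y//20+1)*20,y+hh,20):
        cv2.line(im,(0,int((v-y)*f)),(5,int((v-y)*f)),(0,255,255),1);cv2.putText(im,str(v),(6,int((v-y)*f)+4),0,.4,(0,255,255))
    cv2.imwrite(f'pics/{n}c.png',im[:600]); print(f)
E
```

```text
2.888888888888889
4.588235294117647
```

View pics/top0c.png

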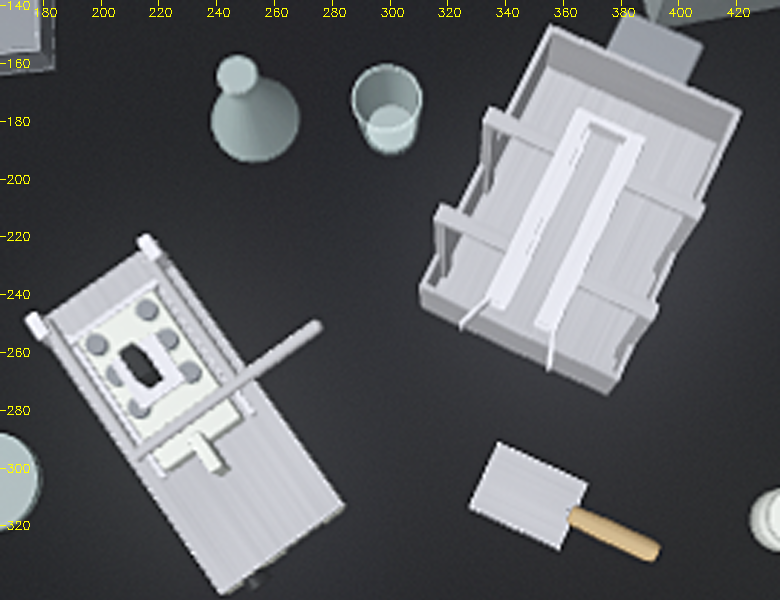

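View pics/side0c.png

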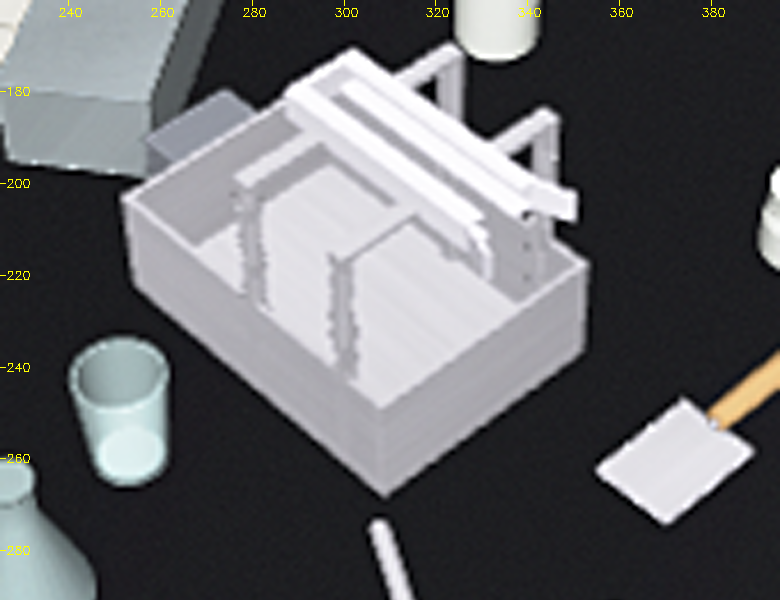

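```bash
python3 - <<'E'
from h import *
np.set_printoptions(precision=1,suppress=True)
g=lambda px,py,z:atz('top0',165+px/2.8889,138+py/2.8889,z)
f1,f2=g(222,594,50),g(344,506,50)
stub=g(318,326,86.5); grip=g(142,366,120); tab=g(212,456,60)
print('apron',f1,f2,np.linalg.norm(f1-f2),'stub end',stub,'grip',grip,'tab',tab)
m=(f1+f2)/2
d=grip-m; print('grip-front',np.linalg.norm(d[:2]),np.degrees(np.arctan2(d[1],d[0])))
y=f1-f2; print('yaw from edge',np.degrees(np.arctan2(y[1],y[0]))-90)
p=[g(*q,219) for q in((578,108),(642,135),(495,305),(546,330),(462,328),(549,368))]
for q in p: print(q)
print('w',np.linalg.norm(p[0]-p[1]),np.linalg.norm(p[2]-p[3]),np.linalg.norm(p[4]-p[5]))
a=(p[0]+p[1])/2;b=(p[2]+p[3])/2;c=(p[4]+p[5])/2
print(a,b,c,np.linalg.norm(a-b),np.linalg.norm(c-b))
e=a-b;print(np.degrees(np.arctan2(e[1],e[0])))
B=[g(*q,90) for q in((420,288),(612,392),(740,112),(552,27))]
for q in B: print('bath',q)
E
```

```text
apron [339.7 228.3  50. ] [404.6 117.9  50. ] 128.02571279722133 stub end [557.9 125.2  86.5] grip [531.5 271.7 120. ] tab [457.6 227.8  60. ]
grip-front 187.346798898768 31.747398005528964
yaw from edge 30.425190716867917
[ 687. -104.  219.]
[ 659.8 -151.7  219. ]
[534.7 -22.1 219. ]
[511.6 -58.8 219. ]
[519.3   4.8 219. ]
[482.2 -57.9 219. ]
w 54.893349018409204 43.444903004919226 72.88251484774041
[ 673.4 -127.9  219. ] [523.2 -40.5 219. ] [500.8 -26.5 219. ] 173.79640927389758 26.38918076800637
-30.194105647756228
bath [582.1  34.4  90. ]
bath [ 475.9 -120.2   90. ]
bath [ 715. -265.   90.]
bath [ 811.7 -106.6   90. ]
```

```bash
cat >> h.py <<'E'
def plan(xyz,psi=None,tilt=0,vmax=.8,amax=.155,show=True):
    """rows in tool axes to reach TCP xyz, jaw axis yaw psi (deg), tool pointing down"""
    s=manip.get_state(); p=s['tool_pos']; Rc=R.from_rotvec(s['tcp_rot'])
    if psi is None: y=Rc.as_matrix()[:,1]; psi=np.degrees(np.arctan2(y[1],y[0]))
    a=np.radians(psi); y=np.array([np.cos(a),np.sin(a),0]); z=np.array([0,0,-1.]); Rt=R.from_matrix(np.c_[np.cross(y,z),y,z])
    rv=(Rc.inv()*Rt).as_rotvec(); d=np.array(xyz,float)-p
    n=max(1,int(np.ceil(max(np.linalg.norm(d)/50/vmax,np.linalg.norm(rv)/(np.pi/4)/amax)-.05)))
    print('t',round(s['time_s'],2),'pos',p.round(1),'F',s['wrist_force'].round(1),'open',round(s['opening'],2),'n',n)
    for i in range(n):
        Ri=Rc*R.from_rotvec(rv*i/n)
        print((Ri.inv().apply(d/n)/50).round(2).tolist(),(rv/n/(np.pi/4)).round(3).tolist())
E
python3 - <<'E'
from h import *
plan((544,149,200),31)
E
```

```text
t 0.1 pos [190.4 515.5 230.2] F [-0.  -0.3  0.7] open 1.0 n 13
[-0.71, -0.34, 0.05] [-0.0, 0.0, 0.066]
[-0.72, -0.3, 0.05] [-0.0, 0.0, 0.066]
[-0.74, -0.27, 0.05] [-0.0, 0.0, 0.066]
[-0.75, -0.23, 0.05] [-0.0, 0.0, 0.066]
[-0.76, -0.19, 0.05] [-0.0, 0.0, 0.066]
[-0.77, -0.15, 0.05] [-0.0, 0.0, 0.066]
[-0.78, -0.11, 0.05] [-0.0, 0.0, 0.066]
[-0.78, -0.07, 0.05] [-0.0, 0.0, 0.066]
[-0.78, -0.03, 0.05] [-0.0, 0.0, 0.066]
[-0.78, 0.01, 0.05] [-0.0, 0.0, 0.066]
[-0.78, 0.06, 0.05] [-0.0, 0.0, 0.066]
[-0.78, 0.1, 0.05] [-0.0, 0.0, 0.066]
[-0.77, 0.14, 0.05] [-0.0, 0.0, 0.066]
```

>>> send_rows(increments=[{"delta_pos":[-0.71,-0.34,0],"angular":[0,0,0.066],"grip":1},{"delta_pos":[-0.72,-0.3,0],"angular":[0,0,0.066],"grip":1},{"delta_pos":[-0.74,-0.27,0],"angular":[0,0,0.066],"grip":1},{"delta_pos":[-0.75,-0.23,0],"angular":[0,0,0.066],"grip":1},{"delta_pos":[-0.76,-0.19,0],"angular":[0,0,0.066],"grip":1}])

```text
time_s: 0.52
tool_pos: [324.0, 374.1, 225.5]
tcp_rot: [-0.937, -2.992, 0.01]
wrist_force: [1.0, 1.2, 1.2]
opening: 1.0
```

>>> send_rows(increments=[{"delta_pos":[-0.77,-0.15,0],"angular":[0,0,0.066],"grip":1},{"delta_pos":[-0.78,-0.11,0],"angular":[0,0,0.066],"grip":1},{"delta_pos":[-0.78,-0.07,0],"angular":[0,0,0.066],"grip":1},{"delta_pos":[-0.78,-0.03,0],"angular":[0,0,0.066],"grip":1},{"delta_pos":[-0.78,0.01,0],"angular":[0,0,0.066],"grip":1}])

```text
time_s: 0.93
tool_pos: [463.2, 224.4, 222.5]
tcp_rot: [-1.332, -2.837, 0.015]
wrist_force: [0.6, 1.2, 0.1]
opening: 1.001
```

```bash
python3 - <<'E'
from h import *
plan((544,149,190),31)
E
```

```text
t 0.93 pos [463.2 224.4 222.5] F [0.6 1.2 0.1] open 1.0 n 3
[-0.73, 0.1, 0.21] [-0.005, -0.001, 0.064]
[-0.73, 0.13, 0.21] [-0.005, -0.001, 0.064]
[-0.72, 0.17, 0.22] [-0.005, -0.001, 0.064]
```

Tracking is nearly exact. I'll go on to above the stub and look from the wrist.

>>> send_rows(increments=[{"delta_pos":[-0.73,0.1,0.2],"angular":[-0.005,0,0.064],"grip":1},{"delta_pos":[-0.73,0.13,0.2],"angular":[-0.005,0,0.064],"grip":1},{"delta_pos":[-0.72,0.17,0.2],"angular":[-0.005,0,0.064],"grip":1},{"delta_pos":[0,0,0],"angular":[0,0,0],"grip":1},{"delta_pos":[0,0,0],"angular":[0,0,0],"grip":1}])

```text
time_s: 1.35
tool_pos: [551.1, 136.5, 187.9]
tcp_rot: [-1.573, -2.717, 0.004]
wrist_force: [0.2, 0.5, 0.8]
opening: 1.003
```

```bash
python3 - <<'E'
from h import *
plan((544,149,68),31,vmax=.7)
snap('wrist','w1')
E
```

```text
t 1.35 pos [551.1 136.5 187.9] F [0.2 0.5 0.8] open 1.0 n 4
[0.07, 0.0, 0.6] [-0.001, -0.0, -0.006]
[0.07, 0.0, 0.6] [-0.001, -0.0, -0.006]
[0.07, 0.0, 0.6] [-0.001, -0.0, -0.006]
[0.07, 0.0, 0.6] [-0.001, -0.0, -0.006]
```

View pics/w1.png

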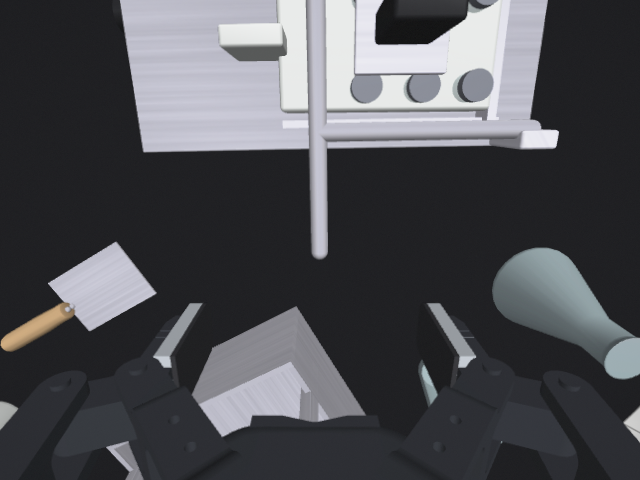

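The wrist view shows the stub end at (319,254) with its axis running up to (317,60). The apron corner is at (144,152), and the tab's top is at about (252,36).

```bash
python3 - <<'E'
from h import *
np.set_printoptions(precision=1,suppress=True)
e=atz('w1',319,252,86.5);b=atz('w1',317,60,86.5);print('stub end',e,'axis',b,np.degrees(np.arctan2(*(b-e)[[1,0]]))-90)
c=atz('w1',144,152,50);c2=atz('w1',450,149,50);print('corner',c,c2,np.degrees(np.arctan2(*(c2-c)[[1,0]])))
t=[atz('w1',*q,60) for q in((219,25),(286,25),(219,46),(284,52))];print('tab',*t)
g=[atz('w1',*q,30+50) for q in((284,110),(490,107))];print('rackedge',*g,np.degrees(np.arctan2(*(g[1]-g[0])[[1,0]])))
h=atz('w1',540,127,86.5);print('hinge-ish',h)
E
```

```text
stub end [560.3 128.5  86.5] axis [495.4 238.   86.5] 30.64966626760696
corner [409.  120.6  50. ] [612.2 239.9  50. ] 30.408792714097746
tab [425.4 227.4  60. ] [464.7 249.7  60. ] [430.9 215.8  60. ] [471.3 234.5  60. ]
rackedge [491.  201.7  80. ] [608.4 271.6  80. ] 30.763198960174613
hinge-ish [642.2 276.7  86.5]
```

>>> send_rows(increments=[{"delta_pos":[0.09,0.01,0.6],"angular":[0,0,0],"grip":1},{"delta_pos":[0.09,0.01,0.6],"angular":[0,0,0],"grip":1},{"delta_pos":[0.09,0.01,0.6],"angular":[0,0,0],"grip":1},{"delta_pos":[0.09,0,0.6],"angular":[0,0,0],"grip":1},{"delta_pos":[0,0,0],"angular":[0,0,0],"grip":1}])

```text
time_s: 1.82
tool_pos: [542.1, 157.9, 68.2]
tcp_rot: [1.562, 2.721, 0.004]
wrist_force: [-1.7, 0.2, -2.1]
opening: 1.0
```

```bash
python3 - <<'E'
from h import *
plan((546.6,151.8,68),30.5,vmax=.7)
E
```

```text
t 1.82 pos [542.1 157.9  68.2] F [-1.7  0.2 -2.1] open 1.0 n 1
[-0.15, 0.02, 0.0] [0.006, 0.003, -0.004]
```

>>> send_rows(increments=[{"delta_pos":[-0.15,0.02,0],"angular":[0,0,0],"grip":1},{"delta_pos":[0,0,0],"angular":[0,0,0],"grip":-1},{"delta_pos":[0,0,0],"angular":[0,0,0],"grip":-1},{"delta_pos":[0,0,0],"angular":[0,0,0],"grip":-1},{"delta_pos":[0,0,0],"angular":[0,0,0],"grip":-1}], squeeze=25)

```text
time_s: 2.23
tool_pos: [548.9, 154.4, 75.4]
tcp_rot: [1.551, 2.72, 0.013]
wrist_force: [0.8, 1.0, 1.1]
opening: 0.457
```

>>> send_rows(increments=[{"delta_pos":[0,0,0],"angular":[0,0,0],"grip":-1},{"delta_pos":[0,0,0],"angular":[0,0,0],"grip":-1},{"delta_pos":[0,0,0],"angular":[0,0,0],"grip":-1},{"delta_pos":[0,0,0],"angular":[0,0,0],"grip":-1},{"delta_pos":[0,0,0],"angular":[0,0,0],"grip":-1}])

```text
time_s: 2.65
tool_pos: [545.5, 151.7, 77.9]
tcp_rot: [1.554, 2.723, -0.0]
wrist_force: [0.2, 1.2, -1.6]
opening: 0.125
```

```bash
python3 - <<'E'
from h import *
plan((546.6,151.8,68),30.5,vmax=.7)
# arc in tool axes: tool y=+shaker x, -z = up
th=np.linspace(0,.95,11)
P=np.c_[-np.cos(th),np.sin(th)]*140
print((np.diff(P,axis=0)/50).round(3).tolist())
E
```

```text
t 2.65 pos [545.5 151.7  77.9] F [ 0.2  1.2 -1.6] open 0.13 n 1
[-0.01, 0.02, 0.2] [0.004, 0.007, 0.002]
[[0.013, 0.266], [0.038, 0.263], [0.063, 0.258], [0.087, 0.251], [0.11, 0.242], [0.133, 0.23], [0.154, 0.217], [0.174, 0.201], [0.192, 0.184], [0.209, 0.165]]
```

>>> send_rows(increments=[{"delta_pos":[0,0.01,-0.27],"angular":[0,0,0],"grip":-1},{"delta_pos":[0,0.04,-0.26],"angular":[0,0,0],"grip":-1},{"delta_pos":[0,0.06,-0.26],"angular":[0,0,0],"grip":-1},{"delta_pos":[0,0.09,-0.25],"angular":[0,0,0],"grip":-1},{"delta_pos":[0,0.11,-0.24],"angular":[0,0,0],"grip":-1}], squeeze=35)

```text
time_s: 3.07
tool_pos: [555.7, 157.9, 136.9]
tcp_rot: [-1.557, -2.727, 0.017]
wrist_force: [-0.6, -0.9, -6.4]
opening: 0.126
```

```bash
python3 - <<'E'
from h import *
s=manip.get_state(); y=np.array([-.5075,.8616]);x=np.array([.8616,.5075])
d=s['tool_pos'][:2]-[530.8,267.8]; print('shaker xy',d@x,d@y,s['tool_pos'][2],s['wrist_force'],s['opening'])
snap('wrist','w2')
E
```

```text
shaker xy -34.35256292967786 -107.3279165113137 136.91643592653793 [-0.64419595 -0.86922511 -6.40323207] 0.12590825567554448
```

View pics/w2.png

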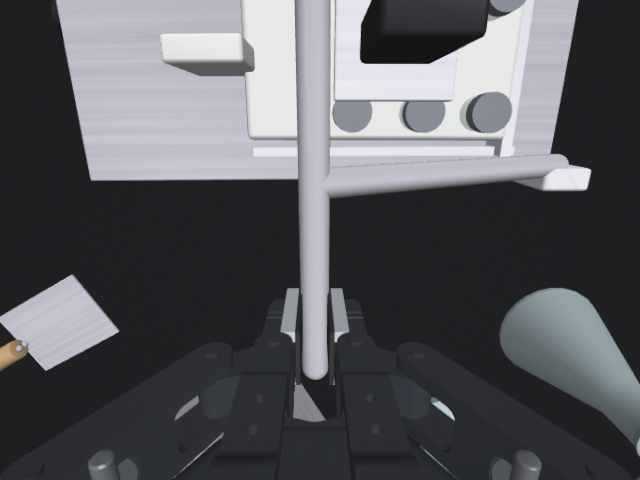

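The view shows the stub held between the pads at (315,330), with the bar rising. I'll carry on along the arc.

>>> send_rows(increments=[{"delta_pos":[0,0.14,-0.24],"angular":[0,0,0],"grip":-1},{"delta_pos":[0,0.16,-0.22],"angular":[0,0,0],"grip":-1},{"delta_pos":[0,0.18,-0.2],"angular":[0,0,0],"grip":-1},{"delta_pos":[0,0.2,-0.19],"angular":[0,0,0],"grip":-1},{"delta_pos":[0,0.2,-0.16],"angular":[0,0,0],"grip":-1}])

```text
time_s: 3.53
tool_pos: [584.3, 175.0, 185.3]
tcp_rot: [-1.549, -2.707, 0.064]
wrist_force: [-6.3, -3.4, 0.9]
opening: 0.119
```

```bash
python3 - <<'E'
from h import *
s=manip.get_state(); y=np.array([-.5075,.8616]);x=np.array([.8616,.5075])
d=s['tool_pos'][:2]-[530.8,267.8]; print('shaker xy',d@x,d@y,s['tool_pos'][2],s['wrist_force'],s['opening'])
E
```

```text
shaker xy -1.0194235197406818 -107.12374702261901 185.28692206951183 [-6.29910299 -3.35801699  0.85926634] 0.11910627674626548
```

>>> send_rows(increments=[{"delta_pos":[0,0.13,-0.12],"angular":[0,0,0],"grip":-1},{"delta_pos":[0,0.13,-0.1],"angular":[0,0,0],"grip":-1},{"delta_pos":[0,0.1,-0.08],"angular":[0,0,0],"grip":-1},{"delta_pos":[0,0.05,-0.03],"angular":[0,0,0],"grip":-1},{"delta_pos":[0,0,0],"angular":[0,0,0],"grip":-1}])

```text
time_s: 3.95
tool_pos: [595.4, 181.7, 196.8]
tcp_rot: [-1.542, -2.689, 0.103]
wrist_force: [1.4, 0.8, 1.9]
opening: 0.122
```

```bash
python3 - <<'E'
from h import *
s=manip.get_state(); y=np.array([-.5075,.8616]);x=np.array([.8616,.5075])
d=s['tool_pos'][:2]-[530.8,267.8]; print('shaker xy',d@x,d@y,s['tool_pos'][2],s['wrist_force'],s['opening'])
E
```

```text
shaker xy 11.977949424840556 -106.98855723920047 196.8220182960137 [1.39769129 0.84604603 1.85775469] 0.1216433766285238
```

>>> send_rows(increments=[{"delta_pos":[0,0,0],"angular":[0,0,0],"grip":1},{"delta_pos":[0,0,0],"angular":[0,0,0],"grip":1},{"delta_pos":[0,0,0],"angular":[0,0,0],"grip":1},{"delta_pos":[0,0,0],"angular":[0,0,0],"grip":1},{"delta_pos":[0,0,0],"angular":[0,0,0],"grip":1}])

```text
time_s: 4.37
tool_pos: [598.1, 182.8, 199.7]
tcp_rot: [-1.545, -2.695, 0.091]
wrist_force: [-0.1, 0.4, -0.4]
opening: 0.819
```

```bash
python3 - <<'E'
from h import *
np.set_printoptions(precision=1,suppress=True)
y=np.array([-.5075,.8616]);x=np.array([.8616,.5075])
S=lambda p:np.array([(p[:2]-[530.8,267.8])@x,(p[:2]-[530.8,267.8])@y])
for q in((219,25),(286,25),(220,46),(284,52)): print('tab',S(atz('w1',*q,110)))
for q in((284,110),(490,107)): print('block',S(atz('w1',*q,80)))
for q in((355,72),(447,72)): print('plate',S(atz('w1',*q,120)))
print('topgrip',S(atz('top0',165+142/2.8889,138+366/2.8889,170)))
plan((595,182,290),30.5)
plan((530.8-85*.8616,267.8-85*.5075,200),120.5)
E
```

```text
tab [-99.4   7. ]
tab [-62.6   6.4]
tab [-99.7  -3.4]
tab [-64.2  -7. ]
block [-67.8 -36.7]
block [ 68.8 -36.1]
plate [-25.3 -18.9]
plate [ 24.6 -19.3]
topgrip [-10.8  -1.7]
t 4.37 pos [598.1 182.8 199.7] F [-0.1  0.4 -0.4] open 0.82 n 3
[0.01, -0.06, -0.6] [-0.029, 0.0, -0.001]
[0.01, -0.05, -0.6] [-0.029, 0.0, -0.001]
[0.01, -0.03, -0.6] [-0.029, 0.0, -0.001]
t 4.37 pos [598.1 182.8 199.7] F [-0.1  0.4 -0.4] open 0.82 n 13
[0.16, -0.15, 0.01] [-0.005, -0.005, -0.154]
[0.18, -0.13, 0.01] [-0.005, -0.005, -0.154]
[0.2, -0.11, 0.01] [-0.005, -0.005, -0.154]
[0.21, -0.09, 0.01] [-0.005, -0.005, -0.154]
[0.22, -0.06, 0.0] [-0.005, -0.005, -0.154]
[0.22, -0.03, 0.0] [-0.005, -0.005, -0.154]
[0.23, -0.01, 0.0] [-0.005, -0.005, -0.154]
[0.22, 0.02, 0.0] [-0.005, -0.005, -0.154]
[0.22, 0.05, 0.0] [-0.005, -0.005, -0.154]
[0.21, 0.07, 0.0] [-0.005, -0.005, -0.154]
[0.2, 0.1, 0.0] [-0.005, -0.005, -0.154]
[0.19, 0.12, -0.0] [-0.005, -0.005, -0.154]
[0.17, 0.15, -0.0] [-0.005, -0.005, -0.154]
```

>>> send_rows(increments=[{"delta_pos":[0,0,-0.45],"angular":[-0.029,0,0],"grip":1},{"delta_pos":[0,0,-0.7],"angular":[-0.029,0,0],"grip":1},{"delta_pos":[0,0,-0.7],"angular":[-0.029,0,0],"grip":1},{"delta_pos":[0,-0.3,0],"angular":[0,0,-0.155],"grip":1},{"delta_pos":[0.05,-0.3,0],"angular":[0,0,-0.155],"grip":1}])

```text
time_s: 4.78
tool_pos: [576.0, 170.8, 300.2]
tcp_rot: [1.205, 2.894, 0.012]
wrist_force: [0.2, 0.6, -0.5]
opening: 1.0
```

```bash
python3 - <<'E'
from h import *
plan((458,225,230),120.5)
E
```

```text
t 4.78 pos [576.  170.8 300.2] F [ 0.2  0.6 -0.5] open 1.0 n 11
[0.22, -0.08, 0.13] [0.001, 0.001, -0.153]
[0.23, -0.06, 0.13] [0.001, 0.001, -0.153]
[0.23, -0.03, 0.13] [0.001, 0.001, -0.153]
[0.24, -0.0, 0.13] [0.001, 0.001, -0.153]
[0.23, 0.03, 0.13] [0.001, 0.001, -0.153]
[0.23, 0.06, 0.13] [0.001, 0.001, -0.153]
[0.22, 0.08, 0.13] [0.001, 0.001, -0.153]
[0.21, 0.11, 0.13] [0.001, 0.001, -0.153]
[0.19, 0.13, 0.13] [0.001, 0.001, -0.153]
[0.18, 0.16, 0.13] [0.001, 0.001, -0.153]
[0.16, 0.18, 0.13] [0.001, 0.001, -0.153]
```

>>> send_rows(increments=[{"delta_pos":[0.22,-0.08,0],"angular":[0,0,-0.155],"grip":1},{"delta_pos":[0.23,-0.06,0],"angular":[0,0,-0.155],"grip":1},{"delta_pos":[0.23,-0.03,0],"angular":[0,0,-0.155],"grip":1},{"delta_pos":[0.24,0,0],"angular":[0,0,-0.155],"grip":1},{"delta_pos":[0.23,0.03,0],"angular":[0,0,-0.155],"grip":1}])

```text
time_s: 5.2
tool_pos: [521.5, 193.0, 316.7]
tcp_rot: [0.255, 3.097, 0.022]
wrist_force: [-1.0, -0.7, -1.0]
opening: 1.002
```

>>> send_rows(increments=[{"delta_pos":[0.23,0.06,0.1],"angular":[0,0,-0.155],"grip":1},{"delta_pos":[0.22,0.08,0.2],"angular":[0,0,-0.155],"grip":1},{"delta_pos":[0.21,0.11,0.2],"angular":[0,0,-0.155],"grip":1},{"delta_pos":[0.19,0.13,0.2],"angular":[0,0,-0.155],"grip":1},{"delta_pos":[0.18,0.16,0.2],"angular":[0,0,-0.155],"grip":1}])

```text
time_s: 5.62
tool_pos: [468.7, 218.2, 285.5]
tcp_rot: [-0.701, 2.995, 0.01]
wrist_force: [-0.5, -0.3, 0.8]
opening: 0.999
```

```bash
python3 - <<'E'
from h import *
plan((457.6,224.7,76),120.5,vmax=.6)
snap('wrist','w3')
E
```

```text
t 5.62 pos [468.7 218.2 285.5] F [-0.5 -0.3  0.8] open 1.0 n 7
[0.06, 0.04, 0.6] [-0.002, 0.012, -0.013]
[0.05, 0.04, 0.6] [-0.002, 0.012, -0.013]
[0.05, 0.04, 0.6] [-0.002, 0.012, -0.013]
[0.04, 0.03, 0.6] [-0.002, 0.012, -0.013]
[0.04, 0.03, 0.6] [-0.002, 0.012, -0.013]
[0.03, 0.03, 0.6] [-0.002, 0.012, -0.013]
[0.02, 0.03, 0.6] [-0.002, 0.012, -0.013]
```

View pics/w3.png

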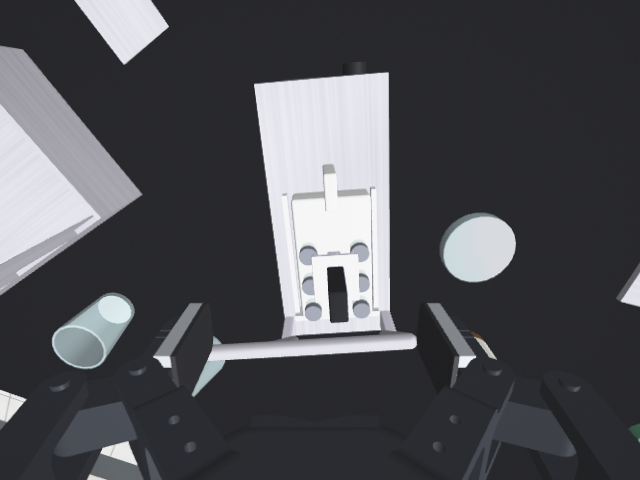

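The bar is up. The tab's top is at about (329,187), spanning (323–335,167) to (325–337,209), and the rack is still at home.

```bash
python3 - <<'E'
from h import *
np.set_printoptions(precision=1,suppress=True)
y=np.array([-.5075,.8616]);x=np.array([.8616,.5075])
S=lambda p:np.array([(p[:2]-[530.8,267.8])@x,(p[:2]-[530.8,267.8])@y])
for n,u,v,z in (('tab',323,167,110),('tab',335,166,110),('apron',255,84,50),('apron',388,73,50),('grip',327,267,170),('grip',343,267,170)):
  p=atz('w3',u,v,z);print(n,p,S(p))
E
```

```text
tab [440.3 211.  110. ] [-106.8   -3. ]
tab [434.8 220.  110. ] [-106.9    7.5]
apron [407.6 121.9  50. ] [-180.2  -63.2]
apron [342.4 231.8  50. ] [-180.6   64.6]
grip [499.5 243.6 170. ] [-39.2  -5. ]
grip [493.9 254.9 170. ] [-38.4   7.6]
```

>>> send_rows(increments=[{"delta_pos":[0.06,0.04,0.5],"angular":[0,0.012,-0.013],"grip":1},{"delta_pos":[0.05,0.04,0.6],"angular":[0,0.012,-0.013],"grip":1},{"delta_pos":[0.05,0.04,0.6],"angular":[0,0.012,-0.013],"grip":1},{"delta_pos":[0.04,0.03,0.3],"angular":[0,0.012,-0.013],"grip":1},{"delta_pos":[0,0,0],"angular":[0,0,0],"grip":1}])

```text
time_s: 6.08
tool_pos: [462.0, 224.2, 193.0]
tcp_rot: [-0.764, 2.999, -0.001]
wrist_force: [0.6, 0.6, -0.1]
opening: 0.999
```

```bash
python3 - <<'E'
from h import *
plan((457.6,224.7,76),120.5,vmax=.6)
E
```

```text
t 6.08 pos [462.  224.2 193. ] F [ 0.6  0.6 -0.1] open 1.0 n 4
[0.04, 0.02, 0.58] [-0.004, 0.014, -0.011]
[0.04, 0.02, 0.58] [-0.004, 0.014, -0.011]
[0.03, 0.02, 0.58] [-0.004, 0.014, -0.011]
[0.02, 0.02, 0.58] [-0.004, 0.014, -0.011]
```

>>> send_rows(increments=[{"delta_pos":[0.04,0.04,0.58],"angular":[0,0.012,-0.01],"grip":1},{"delta_pos":[0.04,0.03,0.58],"angular":[0,0.012,-0.01],"grip":1},{"delta_pos":[0.03,0.03,0.58],"angular":[0,0.012,-0.01],"grip":1},{"delta_pos":[0.02,0.02,0.55],"angular":[0,0.012,-0.01],"grip":1},{"delta_pos":[0,0,0],"angular":[0,0,0],"grip":1}])

```text
time_s: 6.5
tool_pos: [466.7, 229.1, 88.6]
tcp_rot: [-0.803, 3.004, -0.014]
wrist_force: [-0.6, -1.2, -0.6]
opening: 1.0
```

```bash
python3 - <<'E'
from h import *
plan((456.6,226.4,76),120.5,vmax=.6)
E
```

```text
t 6.5 pos [466.7 229.1  88.6] F [-0.6 -1.2 -0.6] open 1.0 n 1
[0.21, 0.06, 0.25] [-0.022, 0.037, -0.012]
```

>>> send_rows(increments=[{"delta_pos":[0.2,0.06,0.2],"angular":[-0.02,0.035,-0.012],"grip":1},{"delta_pos":[0.02,0,0.12],"angular":[0,0,0],"grip":1},{"delta_pos":[0,0,0.02],"angular":[0,0,0],"grip":-1},{"delta_pos":[0,0,0.02],"angular":[0,0,0],"grip":-1},{"delta_pos":[0,0,0.02],"angular":[0,0,0],"grip":-1}], squeeze=25)

```text
time_s: 6.92
tool_pos: [461.6, 227.5, 77.9]
tcp_rot: [-0.818, 3.019, 0.002]
wrist_force: [-0.9, -0.5, 0.5]
opening: 0.607
```

>>> send_rows(increments=[{"delta_pos":[0,0,0.02],"angular":[0,0,0],"grip":-1},{"delta_pos":[0,0,0.02],"angular":[0,0,0],"grip":-1},{"delta_pos":[0,0,0.02],"angular":[0,0,0],"grip":-1},{"delta_pos":[0,0,0.02],"angular":[0,0,0],"grip":-1},{"delta_pos":[0,0,0.02],"angular":[0,0,0],"grip":-1}])

```text
time_s: 7.33
tool_pos: [464.4, 229.5, 80.4]
tcp_rot: [-0.816, 3.008, 0.006]
wrist_force: [-2.4, -1.6, 5.4]
opening: 0.139
```

```bash
python3 - <<'E'
from h import *
plan((456.6,226.4,76),120.5,vmax=.6)
E
```

```text
t 7.33 pos [464.4 229.5  80.4] F [-2.4 -1.6  5.4] open 0.14 n 1
[0.17, 0.03, 0.08] [-0.004, 0.031, -0.004]
```

>>> send_rows(increments=[{"delta_pos":[0.12,0,0.01],"angular":[0,0,0],"grip":-1},{"delta_pos":[0.2,0,0.02],"angular":[0,0,0],"grip":-1},{"delta_pos":[0.25,0,0.02],"angular":[0,0,0],"grip":-1},{"delta_pos":[0.25,0,0.02],"angular":[0,0,0],"grip":-1},{"delta_pos":[0.25,0,0.02],"angular":[0,0,0],"grip":-1}])

```text
time_s: 7.75
tool_pos: [427.2, 206.0, 80.2]
tcp_rot: [-0.805, 2.98, 0.013]
wrist_force: [4.2, 1.9, 4.5]
opening: 0.136
```

```bash
python3 - <<'E'
from h import *
plan((464.4-.8616*90,229.5-90*.5075,80.4),120.5,vmax=.25)
E
```

```text
t 7.75 pos [427.2 206.   80.2] F [4.2 1.9 4.5] open 0.14 n 4
[0.23, 0.01, -0.01] [-0.002, 0.018, -0.001]
[0.23, 0.01, -0.01] [-0.002, 0.018, -0.001]
[0.23, 0.01, -0.01] [-0.002, 0.018, -0.001]
[0.23, 0.01, -0.0] [-0.002, 0.018, -0.001]
```

>>> send_rows(increments=[{"delta_pos":[0.25,0.01,0.01],"angular":[0,0.01,0],"grip":-1},{"delta_pos":[0.25,0.01,0.01],"angular":[0,0.01,0],"grip":-1},{"delta_pos":[0.25,0.01,0.01],"angular":[0,0.01,0],"grip":-1},{"delta_pos":[0.23,0.01,0.01],"angular":[0,0,0],"grip":-1},{"delta_pos":[0,0,0.01],"angular":[0,0,0],"grip":-1}])

```text
time_s: 8.17
tool_pos: [385.5, 182.6, 80.3]
tcp_rot: [-0.802, 2.984, 0.007]
wrist_force: [-1.3, -0.3, 4.6]
opening: 0.134
```

>>> send_rows(increments=[{"delta_pos":[0,0,0.01],"angular":[0,0,0],"grip":-1},{"delta_pos":[0,0,0],"angular":[0,0,0],"grip":1},{"delta_pos":[0,0,0],"angular":[0,0,0],"grip":1},{"delta_pos":[0,0,0],"angular":[0,0,0],"grip":1},{"delta_pos":[0,0,0],"angular":[0,0,0],"grip":1}])

```text
time_s: 8.58
tool_pos: [381.6, 180.4, 76.8]
tcp_rot: [-0.804, 2.992, 0.003]
wrist_force: [-0.1, 0.2, -0.5]
opening: 0.7
```

```bash
python3 - <<'E'
from h import *
plan((464.4-.8616*90,229.5-90*.5075,80.4),120.5,vmax=.25)
E
```

```text
t 8.58 pos [381.6 180.4  76.8] F [-0.1  0.2 -0.5] open 0.7 n 1
[-0.13, 0.01, -0.07] [-0.012, 0.054, -0.009]
```

>>> send_rows(increments=[{"delta_pos":[0,0,-0.2],"angular":[0,0,0],"grip":1},{"delta_pos":[0,0,-0.7],"angular":[0,0.01,0],"grip":1},{"delta_pos":[0,0,-0.8],"angular":[0,0.02,0],"grip":1},{"delta_pos":[0,0,-0.8],"angular":[0,0.02,0],"grip":1},{"delta_pos":[0,0,-0.8],"angular":[0,0,0],"grip":1}])

```text
time_s: 9.0
tool_pos: [369.1, 177.0, 234.4]
tcp_rot: [0.807, -3.002, 0.017]
wrist_force: [0.8, 0.5, -1.2]
opening: 0.998
```

```bash
python3 - <<'E'
from h import *
plan((440,214,270),120.5,vmax=.8)
snap('wrist','w4')
E
```

```text
t 9.0 pos [369.1 177.  234.4] F [ 0.8  0.5 -1.2] open 1.0 n 3
[-0.52, -0.02, -0.26] [-0.001, -0.015, -0.003]
[-0.53, -0.03, -0.25] [-0.001, -0.015, -0.003]
[-0.53, -0.03, -0.24] [-0.001, -0.015, -0.003]
```

View pics/w4.png

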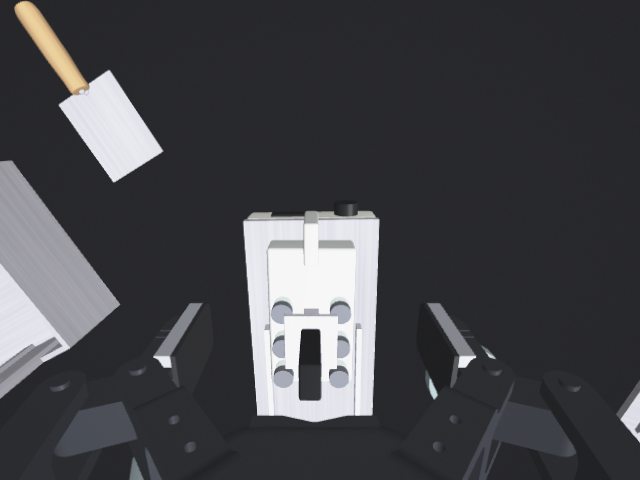

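The rack stands on the apron. The front edge of its plate runs (285,317)–(337,316), and the block's front edge (268,241)–(355,241).

```bash
python3 - <<'E'
from h import *
np.set_printoptions(precision=1,suppress=True)
y=np.array([-.5075,.8616]);x=np.array([.8616,.5075])
S=lambda p:np.array([(p[:2]-[530.8,267.8])@x,(p[:2]-[530.8,267.8])@y])
for n,u,v,z in (('plate',285,317,120),('plate',337,316,120),('block',268,248,80),('block',355,248,80),('apron',245,220,50),('apron',379,219,50),('gripfoot',301,330,120),('gripfoot',320,330,120),('griptop back',299,400,170),('griptop back',321,400,170)):
  p=atz('w4',u,v,z);print(n,p,S(p))
E
```

```text
plate [440.6 190.7 120. ] [-116.9  -20.6]
plate [418.6 226.7 120. ] [-117.5   21.5]
block [409.5 152.8  80. ] [-162.9  -37.5]
block [370.9 219.2  80. ] [-162.4   39.3]
apron [406.2 122.   50. ] [-181.4  -62.4]
apron [341.5 231.5  50. ] [-181.5   64.8]
gripfoot [444.4 207.8 120. ] [-104.9   -7.8]
gripfoot [436.5 221.2 120. ] [-104.9    7.7]
griptop back [466.9 221.1 170. ] [-78.8  -7.8]
griptop back [459.1 234.5 170. ] [-78.7   7.7]
```

>>> send_rows(increments=[{"delta_pos":[-0.62,-0.03,-0.02],"angular":[0,-0.015,0],"grip":1},{"delta_pos":[-0.62,-0.03,0],"angular":[0,-0.015,0],"grip":1},{"delta_pos":[-0.61,-0.03,0],"angular":[0,-0.015,0],"grip":1},{"delta_pos":[0,0,0],"angular":[0,0,0],"grip":1},{"delta_pos":[0,0,0.3],"angular":[0,0,0],"grip":1}])

```text
time_s: 9.47
tool_pos: [462.6, 224.1, 242.5]
tcp_rot: [-0.806, 2.995, 0.001]
wrist_force: [-0.1, 0.2, 0.4]
opening: 0.998
```

```bash
python3 - <<'E'
from h import *
plan((450.9,221.3,136),120.5,vmax=.55)
E
```

```text
t 9.47 pos [462.6 224.1 242.5] F [-0.1  0.2  0.4] open 1.0 n 4
[0.08, 0.02, 0.53] [-0.003, 0.012, -0.002]
[0.07, 0.02, 0.53] [-0.003, 0.012, -0.002]
[0.07, 0.02, 0.53] [-0.003, 0.012, -0.002]
[0.06, 0.02, 0.53] [-0.003, 0.012, -0.002]
```

>>> send_rows(increments=[{"delta_pos":[0.1,0.02,0.45],"angular":[0,0.012,0],"grip":1},{"delta_pos":[0.09,0.02,0.5],"angular":[0,0.012,0],"grip":1},{"delta_pos":[0.08,0.02,0.5],"angular":[0,0.012,0],"grip":1},{"delta_pos":[0.07,0.02,0.45],"angular":[0,0.012,0],"grip":1},{"delta_pos":[0,0,0],"angular":[0,0,0],"grip":1}])

```text
time_s: 9.88
tool_pos: [445.8, 218.2, 142.2]
tcp_rot: [0.816, -3.03, 0.017]
wrist_force: [-1.2, -0.4, -0.5]
opening: 1.001
```

```bash
python3 - <<'E'
from h import *
plan((450.9,221.3,136),120.5,vmax=.55)
E
```

```text
t 9.88 pos [445.8 218.2 142.2] F [-1.2 -0.4 -0.5] open 1.0 n 1
[-0.12, 0.0, 0.12] [-0.013, -0.008, -0.008]
```

>>> send_rows(increments=[{"delta_pos":[-0.12,0,0.12],"angular":[-0.012,-0.008,-0.008],"grip":1},{"delta_pos":[0,0,0.02],"angular":[0,0,0],"grip":1},{"delta_pos":[0,0,0.02],"angular":[0,0,0],"grip":1},{"delta_pos":[0,0,0.02],"angular":[0,0,0],"grip":-0.2},{"delta_pos":[0,0,0.02],"angular":[0,0,0],"grip":-0.2}], squeeze=30)

```text
time_s: 10.3
tool_pos: [452.9, 221.8, 135.9]
tcp_rot: [-0.826, 3.025, 0.002]
wrist_force: [0.4, -0.1, -0.1]
opening: 0.746
```

```bash
python3 - <<'E'
from h import *
plan((450.9,221.3,136),120.5,vmax=.55)
E
```

```text
t 10.3 pos [452.9 221.8 135.9] F [ 0.4 -0.1 -0.1] open 0.75 n 1
[0.04, 0.01, -0.0] [-0.001, 0.008, 0.001]
```

>>> send_rows(increments=[{"delta_pos":[0.03,0,0.02],"angular":[0,0.006,0],"grip":-1},{"delta_pos":[0,0,0.02],"angular":[0,0,0],"grip":-1},{"delta_pos":[0,0,0.02],"angular":[0,0,0],"grip":-1},{"delta_pos":[0,0,0.02],"angular":[0,0,0],"grip":-1},{"delta_pos":[0,0,0.02],"angular":[0,0,0],"grip":-1}], squeeze=50)

```text
time_s: 10.72
tool_pos: [453.5, 221.6, 135.2]
tcp_rot: [-0.826, 3.023, -0.0]
wrist_force: [-2.2, -0.9, 5.2]
opening: 0.181
```

>>> send_rows(increments=[{"delta_pos":[0,0,0],"angular":[0,0,0],"grip":-1},{"delta_pos":[0,0,0],"angular":[0,0,0],"grip":-1},{"delta_pos":[0,0,-0.1],"angular":[0,0,0],"grip":-1},{"delta_pos":[0,0,-0.2],"angular":[0,0,0],"grip":-1},{"delta_pos":[0,0,-0.2],"angular":[0,0,0],"grip":-1}])

```text
time_s: 11.13
tool_pos: [449.8, 220.3, 155.3]
tcp_rot: [0.827, -3.026, 0.001]
wrist_force: [-0.1, 0.7, -4.7]
opening: 0.18
```

```bash
python3 - <<'E'
from h import *
plan((450.9,221.3,156),120.5,vmax=.55)
E
```

```text
t 11.13 pos [449.8 220.3 155.3] F [-0.1  0.7 -4.7] open 0.18 n 1
[-0.03, 0.01, -0.01] [0.001, -0.006, 0.001]
```

>>> send_rows(increments=[{"delta_pos":[0,0,-0.5],"angular":[0,0,0],"grip":-1},{"delta_pos":[0,0,-0.7],"angular":[0,0,0],"grip":-1},{"delta_pos":[0,0,-0.75],"angular":[0,0,0],"grip":-1},{"delta_pos":[0,0,-0.75],"angular":[0,0,0],"grip":-1},{"delta_pos":[0,0,-0.6],"angular":[0,0,0],"grip":-1}])

```text
time_s: 11.55
tool_pos: [445.9, 219.2, 317.6]
tcp_rot: [0.82, -3.002, 0.004]
wrist_force: [0.9, -0.2, -3.6]
opening: 0.184
```

```bash
python3 - <<'E'
from h import *
plan((603,60,330),92,vmax=.6,amax=.12)
E
```

```text
t 11.55 pos [445.9 219.2 317.6] F [ 0.9 -0.2 -3.6] open 0.18 n 8
[-0.13, -0.54, -0.04] [-0.0, -0.005, 0.079]
[-0.17, -0.53, -0.04] [-0.0, -0.005, 0.079]
[-0.2, -0.52, -0.04] [-0.0, -0.005, 0.079]
[-0.23, -0.51, -0.04] [-0.0, -0.005, 0.079]
[-0.27, -0.49, -0.04] [-0.0, -0.005, 0.079]
[-0.3, -0.47, -0.03] [-0.0, -0.005, 0.079]
[-0.32, -0.46, -0.03] [-0.0, -0.005, 0.079]
[-0.35, -0.43, -0.03] [-0.0, -0.005, 0.079]
```

>>> send_rows(increments=[{"delta_pos":[-0.13,-0.54,-0.04],"angular":[0,-0.005,0.079],"grip":-1},{"delta_pos":[-0.17,-0.53,-0.04],"angular":[0,-0.005,0.079],"grip":-1},{"delta_pos":[-0.2,-0.52,-0.04],"angular":[0,-0.005,0.079],"grip":-1},{"delta_pos":[-0.23,-0.51,-0.04],"angular":[0,-0.005,0.079],"grip":-1},{"delta_pos":[-0.27,-0.49,-0.04],"angular":[0,-0.005,0.079],"grip":-1}])

```text
time_s: 11.97
tool_pos: [545.7, 122.6, 343.4]
tcp_rot: [-0.348, 3.11, 0.009]
wrist_force: [1.0, 0.2, -5.4]
opening: 0.18
```

>>> send_rows(increments=[{"delta_pos":[-0.3,-0.47,0],"angular":[0,0,0.079],"grip":-1},{"delta_pos":[-0.32,-0.46,0],"angular":[0,0,0.079],"grip":-1},{"delta_pos":[-0.35,-0.43,0],"angular":[0,0,0.079],"grip":-1},{"delta_pos":[0,0,0],"angular":[0,0,0],"grip":-1},{"delta_pos":[0,0,0],"angular":[0,0,0],"grip":-1}])

```text
time_s: 12.38
tool_pos: [609.6, 54.4, 343.1]
tcp_rot: [-0.028, 3.132, 0.007]
wrist_force: [-0.4, 1.3, -4.3]
opening: 0.18
```

```bash
python3 - <<'E'
from h import *
plan((454,1,240),58.5,vmax=.6,amax=.12)
snap('wrist','w5')
E
```

```text
t 12.38 pos [609.6  54.4 343.1] F [-0.4  1.3 -4.3] open 0.18 n 7
[0.45, -0.15, 0.29] [0.001, 0.001, 0.103]
[0.44, -0.18, 0.29] [0.001, 0.001, 0.103]
[0.42, -0.22, 0.29] [0.001, 0.001, 0.103]
[0.4, -0.25, 0.29] [0.001, 0.001, 0.103]
[0.38, -0.28, 0.29] [0.001, 0.001, 0.103]
[0.35, -0.31, 0.29] [0.001, 0.001, 0.103]
[0.33, -0.34, 0.29] [0.001, 0.001, 0.103]
```

View pics/w5.png

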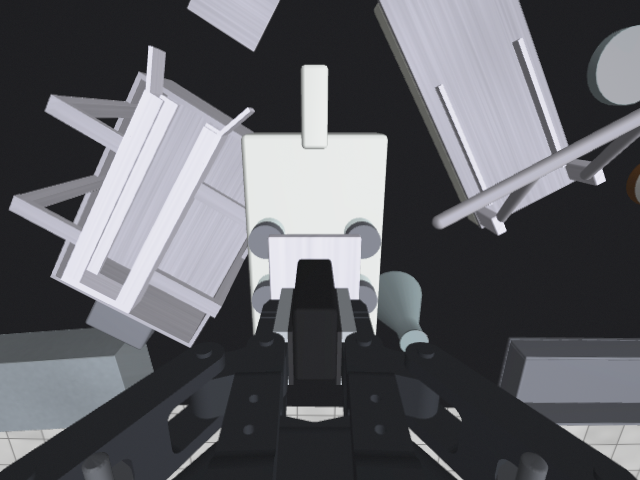

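The wrist view shows the rail well: its flare tips are near (153,48) and (252,110), and the far end near (90,300). One enlarged crop for exact corners.

```bash
python3 - <<'E'
from h import *
im=cv2.imread('pics/w5.png')[40:190,110:270]
im=cv2.resize(im,None,fx=3.8,fy=3.8,interpolation=cv2.INTER_CUBIC)
im2=cv2.imread('pics/w5.png')[240:330,40:160]; im2=cv2.resize(im2,None,fx=1.6,fy=1.6)
out=np.zeros((570,800,3),np.uint8); out[:,:608]=im; out[:144,608:800]=im2
cv2.imwrite('pics/w5c.png',out)
E
```

```text
(no output)
```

View pics/w5c.png

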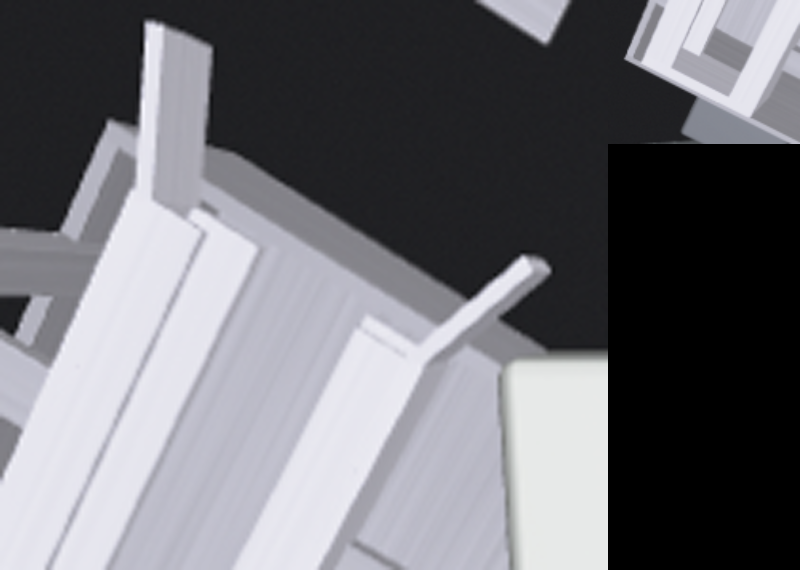

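```bash
python3 - <<'E'
from h import *
np.set_printoptions(precision=1,suppress=True)
g=lambda a,b,z=219:atz('w5',110+a/3.8,40+b/3.8,z)
P={k:g(*v) for k,v in dict(lo=(134,190),li=(202,233),li2=(48,570),ri=(362,326),ri2=(237,570),ro=(425,362),ro2=(330,565)).items()}
for k,v in P.items(): print(k,v)
w=lambda a,b:np.linalg.norm(P[a]-P[b]); print('inner gap',w('li','ri'),'outer',w('lo','ro'))
for a,b in(('li','li2'),('ri','ri2'),('ro','ro2')):
    d=P[b]-P[a];print(a,np.degrees(np.arctan2(d[1],d[0])))
d=P['lo']-P['ro'];print('edge yaw',np.degrees(np.arctan2(d[1],d[0]))-90)
le=g(258,248,200);print('ledge in',le)
m=(P['li']+P['ri']+P['lo']+P['ro'])/4;print('mouth',m)
far=atz('w5',122.5,313,219);print('far right',far,far-P['ro'],np.linalg.norm(far-P['ro']))
# rack in hand: plate front edge corners
s=manip.get_state();p=s['tool_pos'];M=R.from_rotvec(s['tcp_rot']).as_matrix()
for u,v in((268,237),(361,237)):
    o,wd=ray('w5',u,v); # plate top in tool: z_t = 135.2-120 below => +15 along tool z
    o2=M.T@(o-p);w2=M.T@wd; print('plate tool',o2+w2*(15-o2[2])/w2[2])
E
```

```text
lo [513.5 -63.6 219. ]
li [520.7 -52.  219. ]
li2 [584.1 -89.8 219. ]
ri [536.7 -23.7 219. ]
ri2 [583.5 -52.1 219. ]
ro [543.1 -12.2 219. ]
ro2 [582.2 -33.5 219. ]
inner gap 32.490269714105885 outer 59.25792842853698
li -30.853719983086602
ri -31.287322456116193
ro -28.536192750302128
edge yaw -209.94366361338706
ledge in [522.7 -48.6 200. ]
mouth [528.5 -37.9 219. ]
far right [ 689.8 -106.1  219. ] [146.8 -93.9   0. ] 174.2204036194
plate tool [ 27.  -20.7  15. ]
plate tool [27.  22.7 15. ]
```

```bash
python3 - <<'E'
from h import *
plan((452.6,6.6,335),59,vmax=.6,amax=.12)
E
```

```text
t 12.43 pos [609.8  54.  342.6] F [-0.1  0.1 -5.3] open 0.17 n 6
[0.53, -0.15, 0.02] [0.001, 0.002, 0.119]
[0.51, -0.2, 0.02] [0.001, 0.002, 0.119]
[0.49, -0.24, 0.02] [0.001, 0.002, 0.119]
[0.47, -0.29, 0.02] [0.001, 0.002, 0.119]
[0.44, -0.33, 0.02] [0.001, 0.002, 0.119]
[0.4, -0.37, 0.02] [0.001, 0.002, 0.119]
```

>>> send_rows(increments=[{"delta_pos":[0.53,-0.15,0.02],"angular":[0,0,0.119],"grip":-1},{"delta_pos":[0.51,-0.2,0.02],"angular":[0,0,0.119],"grip":-1},{"delta_pos":[0.49,-0.24,0.02],"angular":[0,0,0.119],"grip":-1},{"delta_pos":[0.47,-0.29,0.02],"angular":[0,0,0.119],"grip":-1},{"delta_pos":[0.44,-0.33,0.02],"angular":[0,0,0.119],"grip":-1}])

```text
time_s: 12.85
tool_pos: [475.5, 18.3, 330.3]
tcp_rot: [0.717, 3.058, 0.009]
wrist_force: [-1.0, -0.8, -4.4]
opening: 0.181
```

>>> send_rows(increments=[{"delta_pos":[0.4,-0.37,0.02],"angular":[0,0,0.119],"grip":-1},{"delta_pos":[0,0,0],"angular":[0,0,0],"grip":-1},{"delta_pos":[0,0,0.2],"angular":[0,0,0],"grip":-1},{"delta_pos":[0,0,0.4],"angular":[0,0,0],"grip":-1},{"delta_pos":[0,0,0.3],"angular":[0,0,0],"grip":-1}])

```text
time_s: 13.27
tool_pos: [440.2, 13.6, 290.5]
tcp_rot: [0.856, 3.01, 0.012]
wrist_force: [1.1, -0.1, -4.9]
opening: 0.181
```

```bash
python3 - <<'E'
from h import *
plan((452.6,6.6,227),59,vmax=.4,amax=.12)
E
```

```text
t 13.27 pos [440.2  13.6 290.5] F [ 1.1 -0.1 -4.9] open 0.18 n 4
[-0.07, -0.0, 0.32] [0.003, 0.003, -0.004]
[-0.07, 0.0, 0.32] [0.003, 0.003, -0.004]
[-0.07, 0.0, 0.32] [0.003, 0.003, -0.004]
[-0.07, 0.0, 0.32] [0.003, 0.003, -0.004]
```

>>> send_rows(increments=[{"delta_pos":[-0.07,0,0.32],"angular":[0,0,0],"grip":-1},{"delta_pos":[-0.07,0,0.32],"angular":[0,0,0],"grip":-1},{"delta_pos":[-0.07,0,0.32],"angular":[0,0,0],"grip":-1},{"delta_pos":[-0.07,0,0.3],"angular":[0,0,0],"grip":-1},{"delta_pos":[0,0,0.02],"angular":[0,0,0],"grip":-1}])

```text
time_s: 13.68
tool_pos: [448.7, 11.6, 224.0]
tcp_rot: [0.837, 3.018, 0.015]
wrist_force: [-1.4, -0.1, -6.4]
opening: 0.182
```

```bash
cat >> h.py <<'E'
def rail(depth=None,z=227):
    s=manip.get_state();p=s['tool_pos'];M=R.from_rotvec(s['tcp_rot']).as_matrix()
    a=np.radians(-31);x=np.array([np.cos(a),np.sin(a),0]);y=np.array([-x[1],x[0],0]);o=np.array([528,-38.8,0])
    h=p+M@np.array([2,0,21.])-o   # plate underside centre
    print('t',round(s['time_s'],2),'plate in rail',round(h@x,1),round(h@y,1),round(h[2]-200,1),'tilt',M[:2,2].round(3),'yaw',round(np.degrees(np.arctan2(M[1,1],M[0,1])),1),'F',s['wrist_force'].round(1),'open',round(s['opening'],2))
    if depth is not None: plan(o+x*(depth+2)+[0,0,z],59,vmax=.3,amax=.12)
E
python3 - <<'E'
from h import *
rail(-40)
E
```

```text
t 13.68 plate in rail -95.8 2.6 3.0 tilt [0.012 0.007] yaw 59.0 F [-1.4 -0.1 -6.4] open 0.18
t 13.68 pos [448.7  11.6 224. ] F [-1.4 -0.1 -6.4] open 0.18 n 4
[-0.28, -0.01, -0.01] [0.004, 0.002, -0.0]
[-0.28, -0.01, -0.01] [0.004, 0.002, -0.0]
[-0.28, -0.01, -0.01] [0.004, 0.002, -0.0]
[-0.28, -0.01, -0.01] [0.004, 0.002, -0.0]
```

>>> send_rows(increments=[{"delta_pos":[-0.28,-0.015,-0.01],"angular":[0.004,0,0],"grip":-1},{"delta_pos":[-0.28,-0.015,-0.01],"angular":[0.004,0,0],"grip":-1},{"delta_pos":[-0.28,-0.01,-0.01],"angular":[0.004,0,0],"grip":-1},{"delta_pos":[-0.28,-0.01,-0.01],"angular":[0.004,0,0],"grip":-1},{"delta_pos":[0,0,0],"angular":[0,0,0],"grip":-1}])

```text
time_s: 14.1
tool_pos: [496.8, -17.5, 229.7]
tcp_rot: [0.825, 3.022, -0.003]
wrist_force: [1.1, 0.1, -5.0]
opening: 0.182
```

```bash
python3 - <<'E'
from h import *
rail(0)
im=snap('side','s1')[150:270,220:380]
cv2.imwrite('pics/s1c.png',cv2.resize(im[:,:,::-1],None,fx=5,fy=5,interpolation=cv2.INTER_CUBIC))
E
```

```text
t 14.1 plate in rail -39.5 2.2 8.7 tilt [ 0.008 -0.004] yaw 59.5 F [ 1.1  0.1 -5. ] open 0.18
t 14.1 pos [496.8 -17.5 229.7] F [ 1.1  0.1 -5. ] open 0.18 n 3
[-0.26, -0.02, 0.02] [0.0, 0.004, 0.004]
[-0.26, -0.02, 0.02] [0.0, 0.004, 0.004]
[-0.26, -0.02, 0.02] [0.0, 0.004, 0.004]
```

View pics/s1c.png

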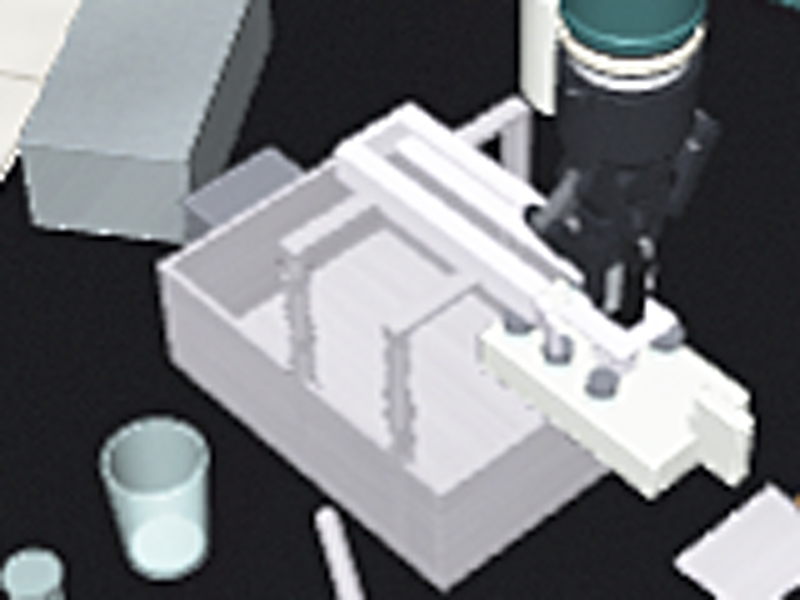

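The side view shows the plate at the flare mouth, lined up and level. I'll advance slowly, slightly lower.

>>> send_rows(increments=[{"delta_pos":[-0.05,-0.03,0.06],"angular":[0,0,0.005],"grip":-1},{"delta_pos":[-0.2,-0.02,0.03],"angular":[0,0.003,0.003],"grip":-1},{"delta_pos":[-0.2,-0.01,0.02],"angular":[0,0,0],"grip":-1},{"delta_pos":[-0.2,-0.01,0.02],"angular":[0,0,0],"grip":-1},{"delta_pos":[-0.1,0,0.02],"angular":[0,0,0],"grip":-1}])

```text
time_s: 14.57
tool_pos: [528.7, -39.4, 224.7]
tcp_rot: [0.83, 3.021, 0.001]
wrist_force: [0.1, -0.3, -5.3]
opening: 0.18
```

```bash
python3 - <<'E'
from h import *
rail(40,226)
E
```

```text
t 14.57 plate in rail -0.9 -0.2 3.7 tilt [ 0.008 -0.001] yaw 59.3 F [ 0.1 -0.3 -5.3] open 0.18
t 14.57 pos [528.7 -39.4 224.7] F [ 0.1 -0.3 -5.3] open 0.18 n 3
[-0.27, 0.0, -0.01] [0.001, 0.003, 0.002]
[-0.27, 0.0, -0.01] [0.001, 0.003, 0.002]
[-0.27, 0.0, -0.01] [0.001, 0.003, 0.002]
```

No contact so far: the force is just the rack's weight. Going on in.

>>> send_rows(increments=[{"delta_pos":[-0.15,0,0],"angular":[0,0.003,0.002],"grip":-1},{"delta_pos":[-0.2,0,0.01],"angular":[0,0,0],"grip":-1},{"delta_pos":[-0.2,0,0.01],"angular":[0,0,0],"grip":-1},{"delta_pos":[-0.2,0,0.01],"angular":[0,0,0],"grip":-1},{"delta_pos":[-0.1,0,0.01],"angular":[0,0,0],"grip":-1}])

```text
time_s: 14.98
tool_pos: [569.2, -64.0, 221.8]
tcp_rot: [0.835, 3.025, 0.003]
wrist_force: [-2.5, 1.8, -0.1]
opening: 0.184
```

```bash
python3 - <<'E'
from h import *
rail(90,225)
E
```

```text
t 14.98 plate in rail 46.3 -0.4 0.7 tilt [0.004 0.001] yaw 59.1 F [-2.5  1.8 -0.1] open 0.18
t 14.98 pos [569.2 -64.  221.8] F [-2.5  1.8 -0.1] open 0.18 n 3
[-0.29, 0.0, -0.02] [0.001, 0.001, 0.001]
[-0.29, 0.0, -0.02] [0.001, 0.001, 0.001]
[-0.29, 0.0, -0.02] [0.001, 0.001, 0.001]
```

>>> send_rows(increments=[{"delta_pos":[-0.2,0,-0.02],"angular":[0,0,0],"grip":-1},{"delta_pos":[-0.22,0,-0.01],"angular":[0,0,0],"grip":-1},{"delta_pos":[-0.22,0,0],"angular":[0,0,0],"grip":-1},{"delta_pos":[-0.22,0,0],"angular":[0,0,0],"grip":-1},{"delta_pos":[-0.22,0,0],"angular":[0,0,0],"grip":-1}])

```text
time_s: 15.4
tool_pos: [618.6, -93.4, 222.4]
tcp_rot: [0.835, 3.028, 0.004]
wrist_force: [-0.2, 0.5, -5.6]
opening: 0.179
```

```bash
python3 - <<'E'
from h import *
rail(140,224)
E
```

```text
t 15.4 plate in rail 103.8 -0.1 1.4 tilt [0.001 0.002] yaw 59.2 F [-0.2  0.5 -5.6] open 0.18
t 15.4 pos [618.6 -93.4 222.4] F [-0.2  0.5 -5.6] open 0.18 n 3
[-0.24, 0.0, -0.01] [0.001, -0.0, 0.001]
[-0.24, 0.0, -0.01] [0.001, -0.0, 0.001]
[-0.24, 0.0, -0.01] [0.001, -0.0, 0.001]
```

>>> send_rows(increments=[{"delta_pos":[-0.18,0,0],"angular":[0,0,0],"grip":-1},{"delta_pos":[-0.18,0,0],"angular":[0,0,0],"grip":-1},{"delta_pos":[-0.12,0,0.01],"angular":[0,0,0],"grip":-1},{"delta_pos":[-0.06,0,0.01],"angular":[0,0,0],"grip":-1},{"delta_pos":[-0.06,0,0.01],"angular":[0,0,0],"grip":-1}])

```text
time_s: 15.82
tool_pos: [647.1, -110.3, 221.7]
tcp_rot: [-0.835, -3.026, -0.006]
wrist_force: [-0.8, 0.6, -1.2]
opening: 0.177
```

```bash
python3 - <<'E'
from h import *
rail(140,224)
E
```

```text
t 15.82 plate in rail 136.9 0.1 0.7 tilt [-0.002  0.004] yaw 59.2 F [-0.8  0.6 -1.2] open 0.18
t 15.82 pos [ 647.1 -110.3  221.7] F [-0.8  0.6 -1.2] open 0.18 n 1
[-0.06, -0.0, -0.05] [0.004, -0.005, 0.003]
```

>>> send_rows(increments=[{"delta_pos":[-0.06,0,0],"angular":[0,0,0],"grip":-1},{"delta_pos":[-0.06,0,0],"angular":[0,0,0],"grip":-1},{"delta_pos":[-0.06,0,0],"angular":[0,0,0],"grip":-1},{"delta_pos":[-0.06,0,0],"angular":[0,0,0],"grip":-1},{"delta_pos":[-0.06,0,0],"angular":[0,0,0],"grip":-1}])

```text
time_s: 16.23
tool_pos: [650.4, -112.0, 221.7]
tcp_rot: [-0.824, -2.998, -0.013]
wrist_force: [-8.6, 4.0, 1.0]
opening: 0.184
```

```bash
python3 - <<'E'
from h import *
rail(140,224)
E
```

```text
t 16.23 plate in rail 139.9 0.3 0.8 tilt [-0.029  0.017] yaw 59.3 F [-8.6  4.   1. ] open 0.18
t 16.23 pos [ 650.4 -112.   221.7] F [-8.6  4.   1. ] open 0.18 n 1
[0.01, -0.01, -0.05] [-0.001, -0.042, 0.006]
```

>>> send_rows(increments=[{"delta_pos":[0,0,0.01],"angular":[0,-0.02,0],"grip":-1},{"delta_pos":[-0.01,0,0.01],"angular":[0,-0.015,0],"grip":-1},{"delta_pos":[0,0,0],"angular":[0,0,0],"grip":0},{"delta_pos":[0,0,0],"angular":[0,0,0],"grip":0.5},{"delta_pos":[0,0,0],"angular":[0,0,0],"grip":0.5}])

```text
time_s: 16.65
tool_pos: [651.9, -112.3, 224.1]
tcp_rot: [0.831, 3.027, 0.001]
wrist_force: [0.0, -0.0, 0.2]
opening: 0.597
```

```bash
python3 - <<'E'
from h import *
rail()
E
```

```text
t 16.65 plate in rail 142.1 0.8 3.1 tilt [ 0.003 -0.   ] yaw 59.3 F [ 0.  -0.   0.2] open 0.6
```

Released. I'll withdraw straight up and check.

>>> send_rows(increments=[{"delta_pos":[0,0,-0.1],"angular":[0,0,0],"grip":0.7},{"delta_pos":[0,0,-0.3],"angular":[0,0,0],"grip":0.7},{"delta_pos":[0,0,-0.5],"angular":[0,0,0],"grip":0.7},{"delta_pos":[0,0,-0.7],"angular":[0,0,0],"grip":0.7},{"delta_pos":[0.3,0,-0.6],"angular":[0,0,0],"grip":0.7}])

```text
time_s: 17.07
tool_pos: [638.9, -106.2, 328.3]
tcp_rot: [-0.832, -3.019, 0.001]
wrist_force: [-0.2, -0.1, -0.7]
opening: 0.848
```

>>> send_rows(increments=[{"delta_pos":[0.7,0,-0.2],"angular":[0,0,0],"grip":0.7},{"delta_pos":[0.7,0,0],"angular":[0,0,0],"grip":0.7},{"delta_pos":[0.7,0,0],"angular":[0,0,0],"grip":0.7},{"delta_pos":[0.7,0,0],"angular":[0,0,0],"grip":0.7},{"delta_pos":[0,0,0],"angular":[0,0,0],"grip":0.7}])

```text
time_s: 17.48
tool_pos: [518.1, -33.9, 351.2]
tcp_rot: [0.835, 3.014, 0.001]
wrist_force: [1.0, -0.4, 0.6]
opening: 0.847
```

```bash
python3 - <<'E'
from h import *
rail()
im=snap('side','s2')[140:305,220:420]
cv2.imwrite('pics/s2c.png',cv2.resize(im[:,:,::-1],None,fx=3.6,fy=3.6,interpolation=cv2.INTER_CUBIC))
E
```

```text
t 17.48 plate in rail -12.7 -0.8 130.2 tilt [ 0.014 -0.003] yaw 59.1 F [ 1.  -0.4  0.6] open 0.85
```

View pics/s2c.png

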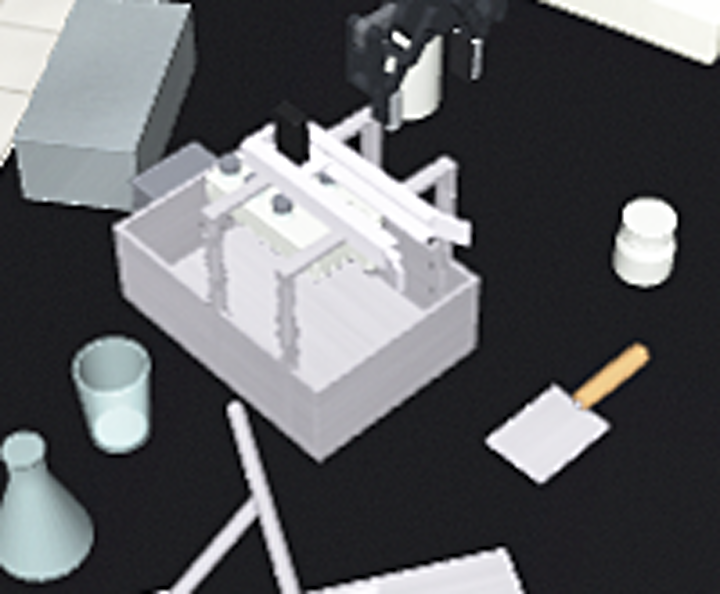

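The rack hangs at the far end, its grip top near (300.5,170) in the full image, and nothing nearby has moved. I'll check the depth against the expected projection.

```bash
python3 - <<'E'
from h import *
a=np.radians(-31);x=np.array([np.cos(a),np.sin(a),0])
o=np.array([528,-38.8,0])
im=snap('top','t2')
for d in(125,132,140):
    c=o+x*d+[0,0,256]; print(d,'side',proj('s2',c),'top',proj('t2',c))
for n,c in(('t2',(372,165)),('s2',(300,175))):
    g=cv2.imread(f'pics/{n}.png').max(2); u0,v0=map(int,proj(n,o+x*140+[0,0,256])[0])
    m=np.zeros_like(g); m[v0-14:v0+20,u0-14:u0+14]=(g<55)[v0-14:v0+20,u0-14:u0+14]
    _,_,st,ct=cv2.connectedComponentsWithStats(m); 
    for s,q in zip(st[1:],ct[1:]):
        if s[4]>15: print(n,s,q.round(1))
im=im[140:220,330:430]; cv2.imwrite('pics/t2c.png',cv2.resize(im[:,:,::-1],None,fx=7,fy=7,interpolation=cv2.INTER_CUBIC))
E
```

```text
125 side [[304.44801347 172.14583053]] top [[368.97433108 191.92058215]]
132 side [[302.83298664 171.01160838]] top [[370.28167618 189.16817736]]
140 side [[300.99689847 169.72238453]] top [[371.77101222 186.03231348]]
s2 [286 155  28  31 646] [299.3 166.4]
```

```bash
python3 - <<'E'
from h import *
g=cv2.imread('pics/s2.png').max(2)
print('side cols 290-311'); 
for v in range(164,188): print(v,' '.join('%3d'%k for k in g[v,290:312]))
a=np.radians(-31);x=np.array([np.cos(a),np.sin(a),0]);y=np.array([-x[1],x[0],0]);o=np.array([528,-38.8,0])
for d in(132,140):
    print(d,[proj('s2',o+x*(d+i)+y*j+[0,0,k])[0].round(1).tolist() for i,j,k in((-15,-8,256),(-15,8,256),(15,8,256),(15,-8,256),(-15,8,219),(15,8,219))])
E
```

```text
side cols 290-311
164  34  30  32  31  33  31  31  32  32  34  31  35  32  32  35  29  34  31  32  32  34  34
165  32  32  31  30  29  30  34  34  32  32  33  34  34  30  32  33  35  34  35  35  29  33
166  30  30  30  33  31  33  34  31  33  32  30  34  34  32  34  29  35  34  32  34  31  35
167  34  34  32  31  30  32  32  33  34  35  32  30  33  33  32  35  32  33  32  32  33  32
168  31  33  31  30  30  36  32  26  42  47  33  27  30  32  30  33  33  33  34  32  30  34
169  31  32  29  33  32  29  32  40  41  42  46  39  32  34  33  33  32  35  33  32  32  30
170  30  30  32  31  32  35  40  45  42  40  41  42  42  33  28  32  34  34  32  30  33  36
171  33  31  33  33  33  35  32  39  44  43  43  41  40  44  37  30  30  31  32  35  31  32
172  31  35  30  31  29  30  34  30  33  42  40  40  42  42  40  28  22  24  30  31  33  33
173  31  32  30  24  16  32  37  27  30  34  41  46  45  47  32  59  78  49  15  26  30  30
174  30  27  16  45 117 139  89  22  29  32  28  48  55  32  13 144 218 177  71  21  14  14
175  21  10  38 163 255 255 129  17  30  31  31  35  33  29  15 121 25
[... 627 characters left out ...]
32  30  19  50 255 255 255 246 216 233
183 223 241 253 254 253 255 255 255 228 107  23  17  26  27  12   0 250 255 255 255 250 234
184 227 224 236 251 254 254 255 255 255 255 133  46  13  11  50  81 248 255 254 254 255 255
185 228 226 225 229 245 253 254 254 255 255 255 176  73  46 174 244 255 255 255 254 251 243
186 229 228 228 226 224 237 251 254 254 255 255 255 230 198 255 255 255 255 255 244 230 253
187 227 227 229 228 227 225 236 251 254 254 255 255 255 255 255 255 255 252 232 211 241 255
132 [[308.3, 172.2], [304.3, 174.7], [297.4, 169.8], [301.4, 167.4], [304.6, 184.2], [297.8, 179.3]]
140 [[306.5, 170.9], [302.4, 173.4], [295.5, 168.6], [299.6, 166.1], [302.8, 182.9], [296.0, 178.0]]
```

```bash
python3 - <<'E'
from h import *
a=np.radians(-31);x=np.array([np.cos(a),np.sin(a),0]);y=np.array([-x[1],x[0],0]);o=np.array([528,-38.8,0])
for d in(165,169): print(d,[proj('s2',o+x*d+y*j+[0,0,219])[0].round(1).tolist() for j in(29,-29)],'seen (287.6,179.6) (301.7,170.5)')
print('flare tip', [proj('s2',o+x*-27+y*j+[0,0,219])[0].round(1).tolist() for j in(36,-36)],'seen ~(331,215),(350,202)')
s=manip.get_state();print(s['time_s'],s['joint_vel'].round(3))
E
```

```text
165 [[288.5, 179.7], [303.0, 170.8]] seen (287.6,179.6) (301.7,170.5)
169 [[287.6, 179.0], [302.1, 170.2]] seen (287.6,179.6) (301.7,170.5)
flare tip [[332.0, 214.1], [350.1, 201.6]] seen ~(331,215),(350,202)
17.5833 [-0.018  0.058 -0.028 -0.004 -0.011 -0.001]
```

```bash
python3 -c "
from bench import manip
print(manip.hand_in())"
```

```text
the job is handed in; nothing more can be done
None
```

I handed the job in at about 17.6 s. As far as my checks go, the rack hangs in the rail at the end stop; `hand_in` gave no verdict.

**What I did**
- I lifted the bar by its stub to about 0.94 rad, judging by the tool position.
- I pulled the rack out by its tab to about 92 mm in front of home, let go, and confirmed it standing there in a wrist picture.
- I took the rack by its top grip and entered the rail with no contact force beyond its own weight.
- I slid it along until the end stop pushed back with about 9.5 N, at a measured depth of 139.9 mm (nominal 140).
- I released it with zero wrist force and withdrew upwards.

**Last checks**
- The side view shows the rack hanging at the far end. The jar, beaker, spatula and flask look untouched. I did not check the dish, wash bottle or amber bottle at the end.
- The two axes of the side picture disagree on the final depth. The grip's column fits a depth of about 140–142 mm, and its row fits about 131 mm or the rack sitting a few mm low. The known rail corners were also off by about 1 pixel, so I relied on the contact force and the tool position.
- A last top-view check failed. Image code did not find the grip, and the picture limit stopped me viewing the crop.

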